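# Shut the gas cock and hand over the case that rattles

## Robot

A 7-joint arm with a two-finger parallel gripper is mounted at the origin on the work surface. World frame = base frame: x ahead of the robot, y to its left, z up, the work surface at z = 0. Lengths are in m, angles in rad, forces in N, time in s.
With the tool pointing down it reaches from about 0.4 to 0.85 m from the base axis. Payload 10.4 kg.
Tool frame: the origin (TCP) lies midway between the tips of the shut fingers; the grasp point (between the pads) lies 19 mm behind it; z points along the fingers, y is the line along which they close (so a half turn about z gives the same grasp; the last joint's range is limited). The gripper opens to 85 mm and grips with 20 to 120 N. Pads are 22 mm wide; open, the fingers measure 114 mm over their backs; the gripper's body (76 mm by 85 mm) begins 54 mm behind the grasp point. The pads swing forward as they close: fully open they stand 13 mm farther back than shut.
Start: joints at [-1.327, 0.332, -0.065, 1.46, 0.022, 1.35, -0.088], TCP at [0.165, 0.603, 0.231] pointing down, gripper open.
Joint ranges: [-2.6, 2.6], [-0.5, 2.12], [-1.47, 1.34], [0.16, 2.42], [-1.27, 4.41], [0.06, 2.06], [-2.6, 2.6]. Speed limits (rad/s): [2.22, 2.22, 2.79, 2.79, 3.14, 3.14, 3.14].

## Interface

Orientations are given as a unit quaternion [x, y, z, w].
In Python, from workcell import get_obs, camera, camera_params, hand_in gives the robot as it stands.
- The arm moves only by the tool carry_out, never from a script. Its argument "commands" is a list that holds one entry, the list of rows, each a list of 6 numbers: the shift along the tool's x, y, z in units of 40 mm (1.0 is 40 mm), then the turn, a rotation vector about the tool's x, y, z in units of 6 degrees (1.0 is 6 degrees). In form: [[[x, y, z, ax, ay, az], ...]]. A call has 1 to 20 rows; each row shifts and turns the commanded pose from where the row before left it, along the tool's axes as they then stand; what a row does not reach is not made up. A row lasts 1/12 s, in which the tool goes at most 41.7 mm and 7.16 degrees, less where a joint would pass 70% of its speed; a pose out of reach is approached as far as the arm can. A call is refused whole if a number of a shift passes 1 or a number of a turn 1, either way. A call with a gripper value outside its range is refused whole. "hand" is the closure, from -1 (fully open) to 1 (shut), set as the call begins (left out, the last holds). The fingers move at their own pace and stop on an object; "force" is the grip in N (left out, the last holds). Time passes only in rows, so rows that do not move let the fingers close. It gives the time, the measured TCP pose, the force, the opening and the grip force at its end, in the units of the state.
- get_obs(): the state, without advancing time (a new reading comes with each control period).
- camera(name): name is "scene" or "top"; returns the picture (420x560x3 uint8, red, green, blue); there is no depth.
- camera_params(name): a dict with "mtx" (3x3 intrinsics, pixels), "R" (3x3) and "t" (3): a world point X has camera coordinates R X + t. Camera axes: x right, y down, z forward; pixel columns grow to the right and rows downward; lengths in m; the calibration is good to about 2 mm. A picture is of the moment at which its call begins. camera_params takes no time and is no camera call.
- hand_in(): hands the job in; it is judged then, once.
The state is a dict: "clock": time; "joint_pos": joint angles; "joint_velocities": joint speeds; "tau": joint torques, N m; "position": TCP position; "ee_rot": TCP orientation; "ft_force": force on the tool from outside, world axes, zero at the start; "torque": the same for the moment, N m; "grip_width": opening from 0.0 (shut) to 1.0 (fully open); "grasp_force": force on a finger pad.
Only numpy, scipy, OpenCV 4.12 (cv2) and the standard library are available. Lean on these libraries where they do the work, as an engineer would, in place of code of your own. Each camera call takes 0.05 s, during which the arm holds its last target. There are 200 camera calls.

## Task

The gas line of the stage incubator is to get a new valve ball. Turn the lever of the gas cock a quarter turn until it is fully closed (square across its pipe); then lift the three sealed aluminium cases in turn and shake or rock each lengthways, to and fro a few times, to find the one in which the spare ball rattles loose, standing the silent ones back upright on the black mat, released. Hold the rattling case level, centred about 10 cm above the round steel dish, for the technician to take, and finish like that, still holding it; leave the other things on the bench alone.

Things in the scene. Friction and masses are not known exactly. Their poses are not given: they have to be found in the camera images.
- cock (a joint): Angle of the gas cock's lever about a vertical axis, rad: 0 = open (lever along its pipe, pointing to the manifold's -x), 1.571 = fully closed (lever square across the pipe, pointing to the manifold's -y); stops at both ends. Grows anticlockwise seen from above; starts between 0 and 0.35. It stays where left; friction 0.12 N m: about 2 N at the lever's end moves it.
- cock_hinge (a point): Point on the lever's axis at mid height of the lever, 83 mm above the bench. Its frame turns with the lever: -x points from the axis out along the lever.
- cock_tip (a point): Centre of the free end of the lever, 98 mm from the axis. The lever is a plain steel flat bar 12 mm thick and 22 mm high (from 72 to 94 mm above the bench); nothing stands beside it; below it, nearer than 60 mm to the axis, are the pipe and cock body, up to 60 mm above the bench.
- manifold: Fixed gas manifold: grey foot 110 x 75 mm, 8 mm high, brass pipe along its x and ball-cock body up to 60 mm high. Origin at the centre of the foot's underside, straight below the lever's axis.
- case_left: Sealed aluminium case 120 mm long (its x), 58 wide (its y), 50 high, black corners; 0.36 to 0.41 kg. Origin: centre of its underside, z up. Long sides flat and plain, to grip across. The one at the mat's +y end. Inside each case is either loose_ball (steel, 38 mm, 0.225 kg, rolls 74 mm lengthways, 12 mm across) or the same weight packed tight; look and name do not tell which.
- case_middle: Sealed aluminium case 120 mm long (its x), 58 wide (its y), 50 high, black corners; 0.36 to 0.41 kg. Origin: centre of its underside, z up. Long sides flat and plain, to grip across. The one between the other two, 57 mm free either side. Contents as told for case_left.
- case_right: Sealed aluminium case 120 mm long (its x), 58 wide (its y), 50 high, black corners; 0.36 to 0.41 kg. Origin: centre of its underside, z up. Long sides flat and plain, to grip across. The one at the mat's -y end. Contents as told for case_left.
- mat: Fixed black rubber mat, 150 mm (x) by 370 mm (y), 4 mm thick, on which the cases stand. Origin at the centre of its underside; the top is 4 mm above it. At the start the cases stand on its y axis at y = +115, 0 and -115 mm, their lengths along its x.
- dish: Fixed round shallow steel dish, 110 mm across, 10 mm high, on the far side of the mat. Origin at the centre of its underside.
- petri: Bystander: clear round dish with lid, 62 mm across, 24 mm high. Origin under its centre.
- driver: Bystander: screwdriver lying, 160 mm long.
- objective: Bystander: dark microscope objective standing, 34 mm across, 44 mm high. Origin under its centre.
- buffer: Bystander: white bottle, 52 mm across, 110 mm high. Origin under its centre.
- tip_rack: Bystander: grey pipette-tip box, 85 x 120 x 50 mm. Origin under its centre.
- slide_box: Bystander: white slide box, 50 x 100 x 30 mm. Origin under its centre.
Mind the look-alikes: they are no part of the job. Leave any green look-alike of the case_right alone. Leave any orange look-alike of the case_middle alone.

How it is judged:
On the way, in this order (a step that is already met when the one before it is completed fails the run):
1. the gas cock is closed while all three cases still stand on the mat (value of joint cock above 1.45 rad and z of each of case_left, case_middle, case_right in the frame of mat below 0.012 m), for 0.2 s.
2. the rattling case is off the mat and its ball has run to its front (+x) end ((((distance between loose_ball_c0 and case_left below 0.07 m and z of case_left in the frame of mat above 0.02 m) and x of loose_ball_c0 in the frame of case_left above 0.025 m) or ((distance between loose_ball_c0 and case_middle below 0.07 m and z of case_middle in the frame of mat above 0.02 m) and x of loose_ball_c0 in the frame of case_middle above 0.025 m) or ((distance between loose_ball_c0 and case_right below 0.07 m and z of case_right in the frame of mat above 0.02 m) and x of loose_ball_c0 in the frame of case_right above 0.025 m))).
3. then, still off the mat, to its back (-x) end ((((distance between loose_ball_c0 and case_left below 0.07 m and z of case_left in the frame of mat above 0.02 m) and x of loose_ball_c0 in the frame of case_left below -0.025 m) or ((distance between loose_ball_c0 and case_middle below 0.07 m and z of case_middle in the frame of mat above 0.02 m) and x of loose_ball_c0 in the frame of case_middle below -0.025 m) or ((distance between loose_ball_c0 and case_right below 0.07 m and z of case_right in the frame of mat above 0.02 m) and x of loose_ball_c0 in the frame of case_right below -0.025 m))).
At the end, for the whole second after the job is handed in: The cock is closed (above 1.45 rad); the rattling case is held by the fingers, centre within 50 mm of the dish centre seen from above, underside 50 to 180 mm above the bench, within 0.25 rad of level, still; the two others stand upright on the mat, released and at rest (value of joint cock above 1.45 rad and ((distance between loose_ball_c0 and case_left below 0.07 m and contact force between case_left and the fingers above 2 N and horizontal distance between case_left and dish below 0.05 m and z of case_left in the frame of dish between 0.05 and 0.18 m and angle between case_left's own z axis and vertical below 0.25 rad and linear speed of case_left below 0.05 m/s and (angle between case_middle's own z axis and vertical below 0.1 rad and z of case_middle in the frame of mat below 0.012 m and x of case_middle in the frame of mat between -0.075 and 0.075 m and y of case_middle in the frame of mat between -0.185 and 0.185 m and contact force between case_middle and the fingers below 0.1 N and linear speed of case_middle below 0.03 m/s) and (angle between case_right's own z axis and vertical below 0.1 rad and z of case_right in the frame of mat below 0.012 m and x of case_right in the frame of mat between -0.075 and 0.075 m and y of case_right in the frame of mat between -0.185 and 0.185 m and contact force between case_right and the fingers below 0.1 N and linear speed of case_right below 0.03 m/s)) or (distance between loose_ball_c0 and case_middle below 0.07 m and contact force between case_middle and the fingers above 2 N and horizontal distance between case_middle and dish below 0.05 m and z of case_middle in the frame of dish between 0.05 and 0.18 m and angle between case_middle's own z axis and vertical below 0.25 rad and linear speed of case_middle below 0.05 m/s and (angle between case_left's own z axis and vertical below 0.1 rad and z of case_left in the frame of mat below 0.012 m and x of case_left in the frame of mat between -0.075 and 0.075 m and y of case_left in the frame of mat between -0.185 and 0.185 m and contact force between case_left and the fingers below 0.1 N and linear speed of case_left below 0.03 m/s) and (angle between case_right's own z axis and vertical below 0.1 rad and z of case_right in the frame of mat below 0.012 m and x of case_right in the frame of mat between -0.075 and 0.075 m and y of case_right in the frame of mat between -0.185 and 0.185 m and contact force between case_right and the fingers below 0.1 N and linear speed of case_right below 0.03 m/s)) or (distance between loose_ball_c0 and case_right below 0.07 m and contact force between case_right and the fingers above 2 N and horizontal distance between case_right and dish below 0.05 m and z of case_right in the frame of dish between 0.05 and 0.18 m and angle between case_right's own z axis and vertical below 0.25 rad and linear speed of case_right below 0.05 m/s and (angle between case_left's own z axis and vertical below 0.1 rad and z of case_left in the frame of mat below 0.012 m and x of case_left in the frame of mat between -0.075 and 0.075 m and y of case_left in the frame of mat between -0.185 and 0.185 m and contact force between case_left and the fingers below 0.1 N and linear speed of case_left below 0.03 m/s) and (angle between case_middle's own z axis and vertical below 0.1 rad and z of case_middle in the frame of mat below 0.012 m and x of case_middle in the frame of mat between -0.075 and 0.075 m and y of case_middle in the frame of mat between -0.185 and 0.185 m and contact force between case_middle and the fingers below 0.1 N and linear speed of case_middle below 0.03 m/s)))); the arm keeps its last pose, push and grip.
It fails at once if a bystander (clear dish, screwdriver, objective, bottle, tip box, slide box) is moved more than 40 mm (distance of any of petri, driver, objective, buffer, tip_rack, slide_box from where it was at the start of the episode above 0.04 m).
It also fails if it takes over 72 s, if anything falls off the work surface, if the arm or the gripper's body presses on something with over 40 N, if the wrist force passes 120 N, or if a joint passes its speed limit or range.

## Working session

There is one attempt and no reset: what is moved stays moved. The work goes in short steps, Python scripts to look and compute and a tool call to move; the robot and the scene stay as the last step left them, time stands still between calls to the robot, and variables do not carry over. Pictures are saved under pics/ and viewed, at most 10 in all, crops included, and the job is handed in when it is done.

Besides the shell and the picture viewer there is one more tool, called after "Request:" as name(argument=value, ...) on one line, values as JSON. carry_out: Moves the arm, as the interface text tells. Its arguments: {"type":"object","properties":{"commands":{"type":"array"},"hand":{"type":"number"},"force":{"type":"number"}},"required":["commands"]}

```bash
mkdir -p pics; python3 - <<'E'
from workcell import *
import cv2
for n in("scene","top"):
    cv2.imwrite(f"pics/{n}0.png",camera(n)[:,:,::-1]); print(camera_params(n))
o=get_obs(); print(o)
E
```

```text
{'mtx': array([[506.68840856,   0.        , 278.1306979 ],
       [  0.        , 506.68840856, 212.55460858],
       [  0.        ,   0.        ,   1.        ]]), 'R': array([[ 3.88880790e-01,  9.21288071e-01, -1.48975225e-04],
       [ 7.25748257e-01, -3.06441952e-01, -6.15940579e-01],
       [-5.67504360e-01,  2.39419340e-01, -7.87792600e-01]]), 't': array([-0.17155329, -0.36204869,  1.70272541])}
{'mtx': array([[396.58734775,   0.        , 280.03094101],
       [  0.        , 396.58734775, 212.32813917],
       [  0.        ,   0.        ,   1.        ]]), 'R': array([[-0.01619315, -0.99985689, -0.00489769],
       [-0.99463814,  0.01660863, -0.10207409],
       [ 0.10214083,  0.00321853, -0.99476474]]), 't': array([-0.04417503,  0.56670988,  1.05723816])}
{'clock': 0.1, 'joint_pos': array([-1.32657624,  0.33281135, -0.06468176,  1.4608509 ,  0.02160011,
        1.34988928, -0.08850831]), 'joint_velocities': array([ 0.00034187, -0.00180763, -0.00040755, -0.00212345,  0.000115  ,
        0.00097983,  0.00060354]), 'tau': array([ 8.62730685e-04, -6.26743627e+01,  4.86997480e-02, -3.92427242e+01,
        1.62472873e-02,  7.02026562e-03,  2.42178288e-05]), 'position': array([0.16471708, 0.60256241, 0.23059684]), 'ee_rot': array([ 1.33017819e-01,  9.91113445e-01, -6.29586773e-04, -5.29773788e-05]), 'ft_force': array([-0.59980759,  0.56034366,  0.14983239]), 'torque': array([-0.00462731,  0.01894193,  0.03304137]), 'grasp_force': 0.0, 'grip_width': 1.001751580141952}
```

View pics/scene0.png

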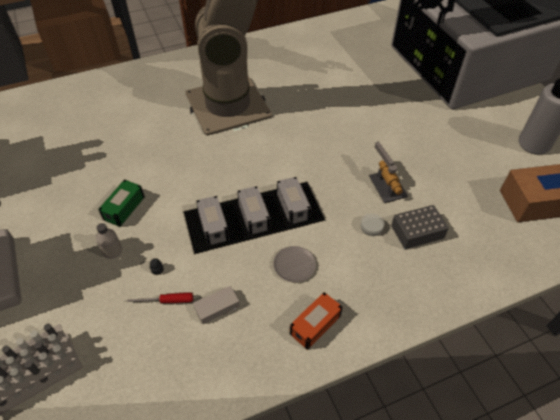

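View pics/top0.png

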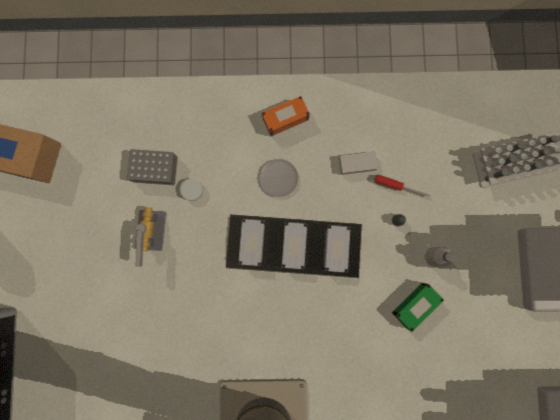

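The top view shows the mat at about (295,246), with three plain aluminium cases at (251,243), (294,246) and (338,249). These are case_left, case_middle and case_right, since +y is to the left. The green box at (418,307) and the orange box at (287,115) are off the mat, so they are the look-alikes to leave alone. The dish is at (278,178). The cock is at (147,230), with its lever end near (139,263). I'll confirm these in an enlarged crop.

```bash
python3 - <<'E'
import cv2,numpy as np
im=cv2.imread("pics/top0.png")
a=cv2.resize(im[195:285,110:200],None,fx=4.4,fy=4.4,interpolation=cv2.INTER_CUBIC)
b=cv2.resize(im[150:285,222:368],(396,366),interpolation=cv2.INTER_CUBIC)
c=np.zeros((400,800,3),np.uint8); c[:396,:396]=a; c[:366,402:798]=b
cv2.imwrite("pics/crop.png",c)
E
```

```text
(no output)
```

View pics/crop.png

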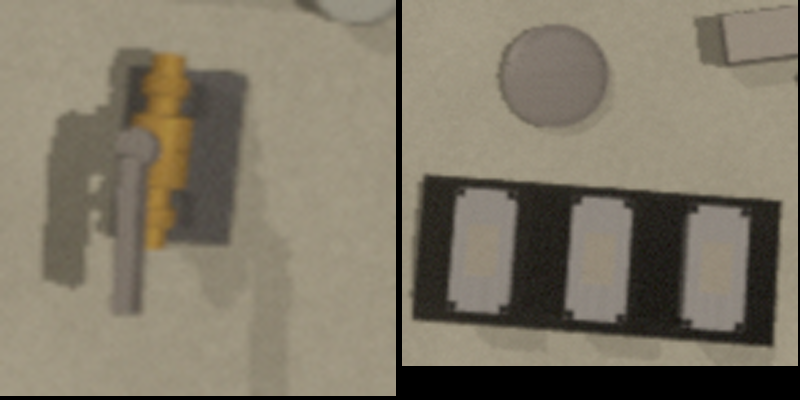

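Left half of the crop: the lever hub is at (138,147) and its tip at (127,312), pointing down the pipe. Right half: the three cases are centred at (483,250), (600,260) and (715,268), the mat corners are at (425,176), (780,201), (773,345) and (413,319), and the dish is at (553,76). These are the three aluminium cases on the mat, which match the description.

```bash
cat > h.py <<'E'
from workcell import *
import numpy as np
from scipy.spatial.transform import Rotation as R
def w(u,v,z,n="top"):
    p=camera_params(n); d=p["R"].T@np.linalg.inv(p["mtx"])@[u,v,1]; c=-p["R"].T@p["t"]
    return (c+d*(z-c[2])/d[2]).round(4)
def a(x,y,z): return w(110+x/4.4,195+y/4.4,z)
def b(x,y,z): return w(222+(x-402)/2.712,150+y/2.711,z)
E
python3 - <<'E'
from h import *
h,t=a(138,147,.095),a(127,312,.094); print("hub",h,"tip",t,np.linalg.norm(t-h))
p,q=a(170,57,.035),a(155,245,.035); print("pipe",p,q,np.degrees(np.arctan2(*(p-q)[[1,0]])),"lever",np.degrees(np.arctan2(*(h-t)[[1,0]])))
print("foot",[a(*k,.008) for k in((245,72),(229,244))])
for k in((483.5,250),(600,260),(715,268)): print("case",b(*k,.054))
m=[b(*k,.004) for k in((425,176),(780,201),(773,345),(413,319))]
print("mat",m,np.mean(m,0)); print(np.degrees(np.arctan2(*(m[0]-m[3])[[1,0]])),np.degrees(np.arctan2(-(m[0]-m[1])[0],(m[0]-m[1])[1])))
print("dish",b(553,76,.01))
o=get_obs(); print(o["position"],R.from_quat(o["ee_rot"]).as_matrix().round(3))
E
```

```text
hub [0.5236 0.3026 0.095 ] tip [0.4283 0.3074 0.094 ] 0.09542604466286962
pipe [0.5833 0.3051 0.035 ] [0.4672 0.3122 0.035 ] -3.4995180705194997 lever -2.8833948869161308
foot [array([0.5761, 0.2663, 0.008 ]), array([0.4674, 0.2749, 0.008 ])]
case [0.4848 0.022  0.054 ]
case [ 0.4732 -0.0918  0.054 ]
case [ 0.4636 -0.2039  0.054 ]
mat [array([0.5635, 0.0855, 0.004 ]), array([ 0.5315, -0.2798,  0.004 ]), array([ 0.3852, -0.2673,  0.004 ]), array([0.4172, 0.0983, 0.004 ])] [ 0.47435  -0.090825  0.004   ]
-5.000158776608833 -5.0062870099481005
dish [ 0.6649 -0.0484  0.01  ]
[0.16471708 0.60256241 0.23059684] [[-0.965  0.264 -0.   ]
 [ 0.264  0.965 -0.001]
 [-0.    -0.001 -1.   ]]
```

Request:
carry_out(commands=[[[0,0,0,0,0,-0.86],[0,0,0,0,0,-0.86],[-0.54,-0.4,0,0,0,0],[-0.54,-0.4,0,0,0,0],[-0.54,-0.4,0,0,0,0],[-0.54,-0.4,0,0,0,0],[-0.54,-0.4,0,0,0,0],[-0.54,-0.4,0,0,0,0],[-0.54,-0.4,0,0,0,0],[-0.54,-0.4,0,0,0,0],[-0.54,-0.4,0,0,0,0],[-0.54,-0.4,0,0,0,0],[-0.54,-0.4,0,0,0,0],[-0.54,-0.4,0,0,0,0],[-0.54,-0.4,0,0,0,0],[-0.54,-0.4,0,0,0,0],[0,0,0,0,0,0],[0,0,0,0,0,0]]], hand=1)

```text
clock: 1.6
position: [0.4477, 0.3521, 0.2309]
ee_rot: [0.045, 0.999, -0.0, -0.0]
ft_force: [-0.3, 0.1, -0.4]
grip_width: -0.001
grasp_force: 0.0
```

```bash
cat >> h.py <<'E'
M=np.array([.4744,-.0908]); ang=np.radians(-5.0)
def mat(p):
    c,s=np.cos(ang),np.sin(ang); d=np.asarray(p)[:2]-M; return np.round([c*d[0]+s*d[1],-s*d[0]+c*d[1]],4)
def st():
    o=get_obs(); print("t",round(o["clock"],2),"tcp mat",mat(o["position"]),"z",o["position"][2].round(4),"R",R.from_quat(o["ee_rot"]).as_matrix()[:,:2].round(3).tolist(),"F",o["ft_force"].round(2),"T",o["torque"].round(3),"w",round(o["grip_width"],3),"g",round(o["grasp_force"],1),"q",o["joint_pos"].round(2))
E
python3 - <<'E'
from h import *
st()
print([mat(p) for p in((.5236,.3026),(.4848,.022),(.4732,-.0918),(.4636,-.2039),(.6649,-.0484))])
E
```

```text
t 1.6 tcp mat [-0.0652  0.4389] z 0.2309 R [[-0.996, 0.09], [0.09, 0.996], [0.0, -0.001]] F [-0.25  0.07 -0.36] T [ 0.048  0.022 -0.01 ] w -0.001 g 0.0 q [-0.86  0.21  0.14  1.62 -0.03  1.32  0.76]
[array([0.0147, 0.3962]), array([0.0005, 0.1133]), array([-0.0011, -0.0011]), array([-0.0009, -0.1136]), array([0.1861, 0.0588])]
```

Request:
carry_out(commands=[[[0,0,0.63,0,0,0],[0,0,0.63,0,0,0],[0,0,0.63,0,0,0],[0,0,0.63,0,0,0],[0,0,0.63,0,0,0],[0,0,0.63,0,0,0],[0,-0.3,0,0,0,0],[0,-0.27,0,0,0,0],[0,-0.36,0,0,0,0],[0,-0.36,0,0,0,0],[0,-0.36,0,0,0,0],[-0.16,-0.31,0,0,0,0],[-0.18,-0.31,0,0,0,0],[-0.21,-0.3,0,0,0,0],[-0.28,-0.22,0,0,0,0],[-0.31,-0.18,0,0,0,0],[-0.34,-0.12,0,0,0,0],[-0.1,0,0,0,0,0],[0,0,0,0,0,0],[0,0,0,0,0,0]]])

```text
clock: 3.27
position: [0.4989, 0.2244, 0.0806]
ee_rot: [0.044, 0.999, 0.0, 0.0]
ft_force: [0.2, 0.4, 1.2]
grip_width: -0.001
grasp_force: 0.0
```

```bash
python3 - <<'E'
from h import *
import cv2
st()
im=camera("top")[:,:,::-1]; im2=camera("scene")[:,:,::-1]
c=np.hstack([cv2.resize(im[175:285,100:210],(400,400)),cv2.resize(im2[110:220,340:450],(400,400))])
cv2.imwrite("pics/lev.png",c)
E
```

```text
t 3.27 tcp mat [-0.003   0.3161] z 0.0806 R [[-0.996, 0.088], [0.088, 0.996], [-0.001, 0.0]] F [0.16 0.4  1.22] T [ 0.029  0.008 -0.01 ] w -0.001 g 0.0 q [-0.68  0.3   0.2   1.85 -0.07  1.    1.03]
```

View pics/lev.png

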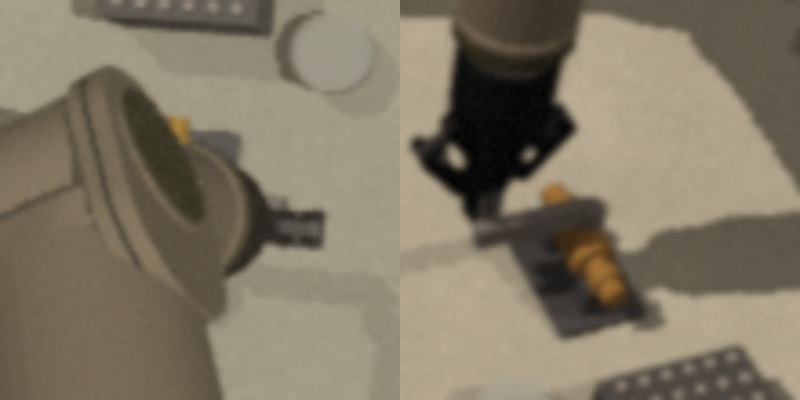

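The scene half shows the lever from its hub at (595,215) to its end at (480,235), nearly square to the pipe, with the fingers just behind it. There's no reaction force yet, so I'll push on towards the stop.

Request:
carry_out(commands=[[[-0.1,0,0,0,0,0],[-0.1,0,0,0,0,0],[0,0,0,0,0,0],[0,0,0,0,0,0]]])

```text
clock: 3.7
position: [0.5005, 0.2252, 0.0794]
ee_rot: [0.042, 0.999, -0.001, -0.006]
ft_force: [-29.9, -2.6, 19.7]
grip_width: -0.001
grasp_force: 14.9
```

The lever is on its stop (30 N reaction). Next: back off, rise and go to case_left.

Request:
carry_out(commands=[[[0.5,0,0,0,0,0],[0.25,0,0,0,0,0],[0,0,-0.75,0,0,0],[0,0,-0.75,0,0,0],[0,0,-0.75,0,0,0],[0,0,-0.75,0,0,0]]])

```text
clock: 4.2
position: [0.4769, 0.2268, 0.2018]
ee_rot: [0.043, 0.999, 0.0, 0.0]
ft_force: [0.4, 0.9, -0.5]
grip_width: -0.002
grasp_force: 0.0
```

Request:
carry_out(commands=[[[-0.1,-0.84,0,0,0,0],[-0.1,-0.84,0,0,0,0],[-0.1,-0.84,0,0,0,0],[-0.1,-0.84,0,0,0,0],[-0.1,-0.84,0,0,0,0],[-0.1,-0.84,0,0,0,0],[0,0,0,0,0,0],[0,0,0,0,0,0],[0,0,0,0,0,0],[0,0,0,0,0,0]]], hand=-1)

```text
clock: 5.03
position: [0.4835, 0.0252, 0.2001]
ee_rot: [0.042, 0.999, 0.0, 0.0]
ft_force: [0.5, -0.1, 0.7]
grip_width: 0.998
grasp_force: 0.0
```

```bash
python3 - <<'E'
from h import *
import cv2
st()
im=camera("top")[:,:,::-1]; im2=camera("scene")[:,:,::-1]
c=np.hstack([cv2.resize(im[175:285,100:210],(400,400)),cv2.resize(im2[110:250,310:450],(400,400))])
cv2.imwrite("pics/lev2.png",c)
E
```

```text
t 5.03 tcp mat [-0.0011  0.1164] z 0.2001 R [[-0.996, 0.085], [0.085, 0.996], [-0.0, 0.0]] F [ 0.47 -0.07  0.71] T [-0.016 -0.001 -0.006] w 0.998 g 0.0 q [-0.5   0.03  0.37  1.88 -0.01  1.23  1.35]
```

View pics/lev2.png

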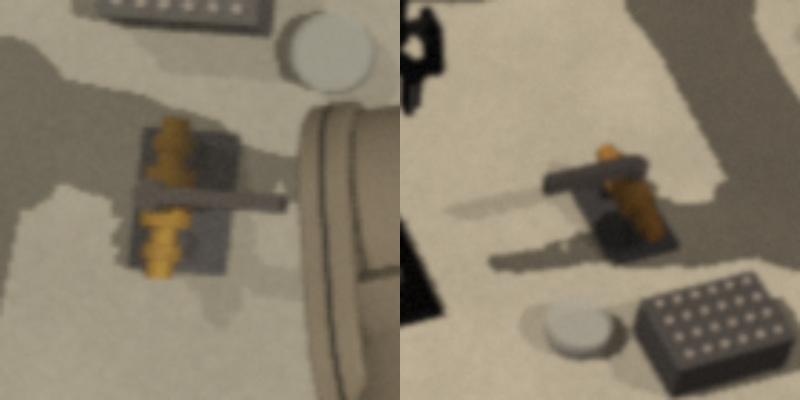

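The lever lies square across the pipe, from its hub at (150,190) to its end at (285,203), so the cock is closed. Now I descend on case_left and grip it.

Request:
carry_out(commands=[[[0,-0.05,0.6,0,0,0],[0,0,0.7,0,0,0],[0,0,0.7,0,0,0],[0,0,0.7,0,0,0],[0,0,0.7,0,0,0],[0,0,0.6,0,0,0],[0,0,0.3,0,0,0],[0,0,0.2,0,0,0],[0,0,0,0,0,0]]])

```text
clock: 5.88
position: [0.4824, 0.0224, 0.0187]
ee_rot: [0.043, 0.999, -0.0, -0.001]
ft_force: [0.4, 0.4, 0.2]
grip_width: 1.001
grasp_force: 0.0
```

Request:
carry_out(commands=[[[0,0,0,0,0,0],[0,0,0,0,0,0],[0,0,0,0,0,0],[0,0,0,0,0,0],[0,0,0,0,0,0],[0,0,0,0,0,0],[0,0,0,0,0,0],[0,0,0,0,0,0]]], hand=1, force=80)

```text
clock: 6.55
position: [0.4844, 0.0225, 0.0216]
ee_rot: [0.043, 0.999, 0.001, 0.001]
ft_force: [-0.9, 1.3, 5.5]
grip_width: 0.667
grasp_force: 86.2
```

Request:
carry_out(commands=[[[0,0,-0.4,0,0,0],[0,0,-0.6,0,0,0],[0,0,-0.6,0,0,0],[0,0,-0.6,0,0,0],[0,0,-0.3,0,0,0],[0,0,0,0,0,0],[0,0,0,0,0,0],[0,0,0,0,0,0]]])

```text
clock: 7.22
position: [0.4826, 0.0219, 0.1192]
ee_rot: [0.043, 0.999, -0.0, -0.001]
ft_force: [-0.7, 0.3, -4.0]
grip_width: 0.664
grasp_force: 87.1
```

```bash
python3 -c "
from h import *
st()"
```

```text
t 7.22 tcp mat [-0.0017  0.113 ] z 0.1192 R [[-0.996, 0.086], [0.086, 0.996], [0.001, -0.0]] F [-0.65  0.32 -3.96] T [ 0.033 -0.013 -0.006] w 0.664 g 87.1 q [-0.5   0.12  0.38  1.98 -0.05  1.05  1.39]
```

Request:
carry_out(commands=[[[0,0,0,0,0.7,0],[0,0,0,0,0.9,0],[0,0,0,0,0.9,0],[0,0,0,0,0.9,0],[0,0,0,0,0.6,0],[0,0,0,0,0,0],[0,0,0,0,0,0],[0,0,0,0,0,0],[0,0,0,0,0,0],[0,0,0,0,0,0],[0,0,0,0,0,0],[0,0,0,0,0,0]]])

```text
clock: 8.22
position: [0.4832, 0.0222, 0.1205]
ee_rot: [0.042, 0.977, 0.009, -0.207]
ft_force: [-0.5, 0.1, -3.7]
grip_width: 0.667
grasp_force: 86.8
```

```bash
cat > t.py <<'E'
from h import *
import time
o=get_obs(); Rm=R.from_quat(o["ee_rot"]).as_matrix()
print("tool torque",(Rm.T@o["torque"]).round(3),"tool force",(Rm.T@o["ft_force"]).round(2)); st()
E
python3 t.py
```

```text
tool torque [ 0.009 -0.882 -0.008] tool force [-1.    0.05  3.55]
t 8.22 tcp mat [-0.0011  0.1133] z 0.1205 R [[-0.911, 0.086], [0.079, 0.996], [0.406, 0.001]] F [-0.52  0.1  -3.65] T [-0.081 -0.878  0.011] w 0.667 g 86.8 q [-0.4   0.45  0.39  1.65 -0.21  1.5   1.54]
```

Request:
carry_out(commands=[[[0,0,0,0,-0.7,0],[0,0,0,0,-0.9,0],[0,0,0,0,-0.9,0],[0,0,0,0,-0.9,0],[0,0,0,0,-0.9,0],[0,0,0,0,-0.9,0],[0,0,0,0,-0.9,0],[0,0,0,0,-0.9,0],[0,0,0,0,-0.9,0],[0,0,0,0,-0.1,0],[0,0,0,0,0,0],[0,0,0,0,0,0],[0,0,0,0,0,0],[0,0,0,0,0,0],[0,0,0,0,0,0],[0,0,0,0,0,0],[0,0,0,0,0,0]]])

```text
clock: 9.63
position: [0.4834, 0.0219, 0.12]
ee_rot: [0.042, 0.977, -0.009, 0.207]
ft_force: [-0.2, 0.0, -4.4]
grip_width: 0.664
grasp_force: 87.5
```

```bash
python3 t.py
```

```text
tool torque [0.043 0.64  0.054] tool force [2.01 0.02 3.91]
t 9.63 tcp mat [-0.0008  0.1131] z 0.12 R [[-0.91, 0.087], [0.079, 0.996], [-0.406, -0.0]] F [-0.24  0.04 -4.39] T [ 0.039  0.639 -0.067] w 0.664 g 87.5 q [-0.54 -0.18  0.29  2.31  0.32  0.62  1.02]
```

Request:
carry_out(commands=[[[0,0,0,0,0.6,0],[0,0,0,0,0.9,0],[0,0,0,0,0.9,0],[0,0,0,0,0.9,0],[0,0,0,0,0.5,0],[0,0,0,0,0,0],[0,0,0,0,0,0],[0,0,0,0,0,0],[0,0,0,0,0,0],[0,0,0,0,0,0]]])

```text
clock: 10.47
position: [0.4828, 0.0221, 0.1202]
ee_rot: [0.043, 0.999, -0.0, 0.011]
ft_force: [0.5, -0.4, -4.3]
grip_width: 0.665
grasp_force: 87.5
```

```bash
python3 t.py
```

```text
tool torque [-0.004  0.04  -0.006] tool force [-0.39 -0.37  4.26]
t 10.47 tcp mat [-0.0015  0.1132] z 0.1202 R [[-0.996, 0.086], [0.086, 0.996], [-0.022, 0.001]] F [ 0.45 -0.4  -4.25] T [0.008 0.04  0.006] w 0.665 g 87.5 q [-0.55  0.1   0.43  2.   -0.04  1.03  1.38]
```

Request:
carry_out(commands=[[[0,0,0,0,0.7,0],[0,0,0,0,0.9,0],[0,0,0,0,0.9,0],[0,0,0,0,0.5,0],[0,0,0,0,0,0],[0,0,0,0,0,0],[0,0,0,0,0,0],[0,0,0,0,0,0],[0,0,0,0,-0.6,0],[0,0,0,0,-0.9,0],[0,0,0,0,-0.9,0],[0,0,0,0,-0.4,0],[0,0,0,0,0,0],[0,0,0,0,0,0],[0,0,0,0,0,0],[0,0,0,0,0,0],[0,0,0,0,0,0]]])

```text
clock: 11.88
position: [0.4836, 0.0218, 0.12]
ee_rot: [0.044, 0.999, -0.0, -0.0]
ft_force: [-0.3, -0.8, -3.9]
grip_width: 0.664
grasp_force: 87.5
```

```bash
python3 t.py
```

```text
tool torque [-0.018  0.023 -0.053] tool force [ 0.2  -0.82  3.94]
t 11.88 tcp mat [-0.0006  0.113 ] z 0.12 R [[-0.996, 0.087], [0.087, 0.996], [0.001, -0.0]] F [-0.27 -0.8  -3.94] T [0.02  0.021 0.053] w 0.664 g 87.5 q [-0.56  0.12  0.45  1.98 -0.06  1.06  1.4 ]
```

The left case's level moment doesn't change between rocks (0.02 N m against an expected 0.16 N m for a loose ball), so it seems silent. I'll stand it back and do the middle one with the same motion.

Request:
carry_out(commands=[[[0,0,0.5,0,0,0],[0,0,0.7,0,0,0],[0,0,0.6,0,0,0],[0,0,0.4,0,0,0],[0,0,0.15,0,0,0],[0,0,0.1,0,0,0],[0,0,0,0,0,0],[0,0,0,0,0,0]]])

```text
clock: 12.55
position: [0.4842, 0.0219, 0.0229]
ee_rot: [0.043, 0.999, 0.0, 0.001]
ft_force: [0.1, 0.3, -4.1]
grip_width: 0.66
grasp_force: 87.5
```

Request:
carry_out(commands=[[[0,0,0,0,0,0],[0,0,0,0,0,0],[0,0,0,0,0,0],[0,0,0,0,0,0],[0,0,0,0,0,0],[0,0,-0.6,0,0,0],[0,0,-0.7,0,0,0],[0,0,-0.7,0,0,0],[0,0,-0.5,0,0,0],[0,-0.6,0,0,0,0],[0,-0.8,0,0,0,0],[0,-0.8,0,0,0,0],[0,-0.65,0,0,0,0],[0,0,0,0,0,0],[0,0,0,0,0,0]]], hand=-1)

```text
clock: 13.8
position: [0.4732, -0.0929, 0.1222]
ee_rot: [0.045, 0.999, 0.0, 0.0]
ft_force: [-0.3, 0.4, -0.3]
grip_width: 1.001
grasp_force: 0.0
```

```bash
python3 t.py; python3 - <<'E'
from h import *
import cv2
im=camera("top")[:,:,::-1]; im2=camera("scene")[:,:,::-1]
c=np.hstack([cv2.resize(im[195:295,210:310],(400,400)),cv2.resize(im2[150:270,170:340],(400,400))])
cv2.imwrite("pics/put.png",c)
E
```

```text
tool torque [-0.044 -0.042  0.04 ] tool force [0.34 0.37 0.27]
t 13.8 tcp mat [-0.001  -0.0022] z 0.1222 R [[-0.996, 0.09], [0.09, 0.996], [-0.0, 0.0]] F [-0.31  0.4  -0.27] T [ 0.04  -0.046 -0.04 ] w 1.001 g 0.0 q [-0.42  0.11  0.56  1.99 -0.07  1.06  1.65]
```

View pics/put.png

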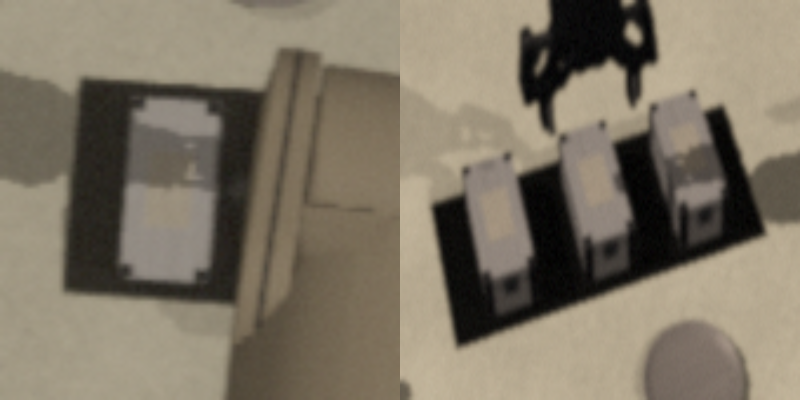

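case_left stands upright in its place (170,190 in the left half, 690,170 in the right half), and the open gripper is above the middle case (595,190). Gripping the middle case now.

Request:
carry_out(commands=[[[0,0.02,0.5,0,0,0],[0,0,0.7,0,0,0],[0,0,0.6,0,0,0],[0,0,0.4,0,0,0],[0,0,0.25,0,0,0],[0,0,0.1,0,0,0],[0,0,0,0,0,0]]])

```text
clock: 14.48
position: [0.4734, -0.0901, 0.0197]
ee_rot: [0.043, 0.999, 0.0, -0.001]
ft_force: [-0.4, -0.9, -0.5]
grip_width: 1.0
grasp_force: 0.0
```

Request:
carry_out(commands=[[[0,0,0,0,0,0],[0,0,0,0,0,0],[0,0,0,0,0,0],[0,0,0,0,0,0],[0,0,0,0,0,0],[0,0,0,0,0,0],[0,0,0,0,0,0],[0,0,-0.4,0,0,0],[0,0,-0.6,0,0,0],[0,0,-0.6,0,0,0],[0,0,-0.6,0,0,0],[0,0,-0.3,0,0,0],[0,0,0,0,0,0],[0,0,0,0,0,0]]], hand=1, force=80)

```text
clock: 15.65
position: [0.4736, -0.0906, 0.1203]
ee_rot: [0.043, 0.999, 0.0, 0.001]
ft_force: [-0.4, -0.4, -5.1]
grip_width: 0.665
grasp_force: 87.1
```

Request:
carry_out(commands=[[[0,0,0,0,0.7,0],[0,0,0,0,0.9,0],[0,0,0,0,0.9,0],[0,0,0,0,0.9,0],[0,0,0,0,0.6,0],[0,0,0,0,0,0],[0,0,0,0,0,0],[0,0,0,0,0,0],[0,0,0,0,0,0],[0,0,0,0,0,0],[0,0,0,0,0,0],[0,0,0,0,0,0]]])

```text
clock: 16.65
position: [0.4734, -0.0907, 0.1205]
ee_rot: [0.042, 0.977, 0.009, -0.207]
ft_force: [0.3, 0.7, -4.1]
grip_width: 0.668
grasp_force: 87.0
```

```bash
python3 t.py
```

```text
tool torque [-0.047 -0.715  0.038] tool force [-1.85  0.73  3.64]
t 16.65 tcp mat [-0.001  0.   ] z 0.1205 R [[-0.911, 0.087], [0.079, 0.996], [0.406, 0.001]] F [ 0.28  0.72 -4.08] T [-0.034 -0.715 -0.054] w 0.668 g 87.0 q [-0.34  0.48  0.55  1.66 -0.19  1.5   1.76]
```

Request:
carry_out(commands=[[[0,0,0,0,-0.6,0],[0,0,0,0,-0.9,0],[0,0,0,0,-0.9,0],[0,0,0,0,-0.9,0],[0,0,0,0,-0.7,0],[0,0,0,0,0,0],[0,0,0,0,0,0],[0,0,0,0,0,0],[0,0,0,0,0,0],[0,0,0,0,0,0]]])

```text
clock: 17.48
position: [0.4739, -0.091, 0.1199]
ee_rot: [0.043, 0.999, -0.0, -0.001]
ft_force: [-0.9, -0.3, -3.4]
grip_width: 0.665
grasp_force: 87.0
```

```bash
python3 t.py
```

```text
tool torque [0.017 0.029 0.021] tool force [ 0.84 -0.33  3.4 ]
t 17.48 tcp mat [-0.0005 -0.0002] z 0.1199 R [[-0.996, 0.087], [0.087, 0.996], [0.001, -0.001]] F [-0.87 -0.26 -3.39] T [-0.014  0.03  -0.021] w 0.665 g 87.0 q [-0.45  0.12  0.58  1.99 -0.07  1.06  1.65]
```

Request:
carry_out(commands=[[[0,0,0,0,-0.7,0],[0,0,0,0,-0.9,0],[0,0,0,0,-0.9,0],[0,0,0,0,-0.9,0],[0,0,0,0,-0.6,0],[0,0,0,0,0,0],[0,0,0,0,0,0],[0,0,0,0,0,0],[0,0,0,0,0,0],[0,0,0,0,0,0],[0,0,0,0,0,0],[0,0,0,0,0,0]]])

```text
clock: 18.48
position: [0.4737, -0.0909, 0.12]
ee_rot: [0.042, 0.977, -0.009, 0.207]
ft_force: [0.6, -0.9, -4.6]
grip_width: 0.661
grasp_force: 87.2
```

```bash
python3 t.py
```

```text
tool torque [-0.001  0.748 -0.029] tool force [ 1.21 -0.89  4.46]
t 18.48 tcp mat [-0.0007 -0.0001] z 0.12 R [[-0.91, 0.087], [0.079, 0.996], [-0.406, -0.0]] F [ 0.62 -0.95 -4.57] T [0.054 0.746 0.027] w 0.661 g 87.2 q [-0.44 -0.22  0.5   2.33  0.2   0.6   1.42]
```

Request:
carry_out(commands=[[[0,0,0,0,0.6,0],[0,0,0,0,0.9,0],[0,0,0,0,0.9,0],[0,0,0,0,0.9,0],[0,0,0,0,0.7,0],[0,0,0,0,0,0],[0,0,0,0,0,0],[0,0,0,0,0,0],[0,0,0,0,0,0],[0,0,0,0,0,0]]])

```text
clock: 19.32
position: [0.4729, -0.0907, 0.1203]
ee_rot: [0.043, 0.999, 0.001, 0.001]
ft_force: [0.0, 0.1, -3.5]
grip_width: 0.665
grasp_force: 87.3
```

```bash
python3 t.py
```

```text
tool torque [-0.013 -0.067  0.055] tool force [-0.02  0.06  3.54]
t 19.32 tcp mat [-0.0015 -0.0001] z 0.1203 R [[-0.996, 0.087], [0.087, 0.996], [-0.001, 0.001]] F [ 0.03  0.06 -3.54] T [ 0.007 -0.068 -0.055] w 0.665 g 87.3 q [-0.48  0.11  0.62  1.99 -0.08  1.05  1.65]
```

Single readings are too noisy, so I'll average several while holding level after each rock.

```bash
cat > av.py <<'E'
from h import *
L=[]
for i in range(10):
    camera("top"); o=get_obs(); Rm=R.from_quat(o["ee_rot"]).as_matrix()
    L.append(np.r_[Rm.T@o["torque"],Rm.T@o["ft_force"],Rm[2,0]])
L=np.array(L); print("t",o["clock"],"mean",L.mean(0).round(3),"sd",L.std(0)[1].round(3),"se",(L.std(0)[1]/10**.5).round(3))
E
python3 av.py
```

```text
t 19.8167 mean [ 6.000e-03 -1.200e-02  3.000e-03 -5.400e-02  2.770e-01  3.565e+00
 -1.000e-03] sd 0.024 se 0.007
```

Request:
carry_out(commands=[[[0,0,0,0,0.7,0],[0,0,0,0,0.9,0],[0,0,0,0,0.9,0],[0,0,0,0,0.5,0],[0,0,0,0,0,0],[0,0,0,0,0,0],[0,0,0,0,0,0],[0,0,0,0,0,0],[0,0,0,0,-0.6,0],[0,0,0,0,-0.9,0],[0,0,0,0,-0.9,0],[0,0,0,0,-0.6,0],[0,0,0,0,0,0],[0,0,0,0,0,0],[0,0,0,0,0,0]]])

```text
clock: 21.07
position: [0.4737, -0.0905, 0.1206]
ee_rot: [0.043, 0.999, 0.0, -0.0]
ft_force: [-0.3, -0.1, -3.8]
grip_width: 0.666
grasp_force: 87.4
```

```bash
python3 av.py
```

```text
t 21.5667 mean [ 7.000e-03 -2.600e-02  5.000e-03 -2.280e-01 -7.500e-02  3.797e+00
  1.000e-03] sd 0.034 se 0.011
```

The middle moment is the same both ways (−0.012 against −0.026), so that case is silent. I'll stand it back and take the right one.

Request:
carry_out(commands=[[[0,0,0.5,0,0,0],[0,0,0.7,0,0,0],[0,0,0.6,0,0,0],[0,0,0.4,0,0,0],[0,0,0.15,0,0,0],[0,0,0.1,0,0,0],[0,0,0,0,0,0],[0,0,0,0,0,0]]])

```text
clock: 22.23
position: [0.4742, -0.0909, 0.0229]
ee_rot: [0.043, 0.999, 0.0, 0.001]
ft_force: [0.1, 0.1, -4.1]
grip_width: 0.661
grasp_force: 87.8
```

Request:
carry_out(commands=[[[0,0,0,0,0,0],[0,0,0,0,0,0],[0,0,0,0,0,0],[0,0,0,0,0,0],[0,0,0,0,0,0],[0,0,-0.6,0,0,0],[0,0,-0.7,0,0,0],[0,0,-0.7,0,0,0],[0,0,-0.5,0,0,0],[0,-0.6,0,0,0,0],[0,-0.8,0,0,0,0],[0,-0.8,0,0,0,0],[0,-0.65,0,0,0,0],[0,0,0,0,0,0],[0,0,0,0,0,0]]], hand=-1)

```text
clock: 23.48
position: [0.4631, -0.2059, 0.1221]
ee_rot: [0.045, 0.999, -0.0, -0.0]
ft_force: [-0.2, 0.8, -0.3]
grip_width: 1.001
grasp_force: 0.0
```

```bash
python3 t.py
```

```text
tool torque [-0.053  0.058  0.015] tool force [0.25 0.75 0.31]
t 23.48 tcp mat [-0.0012 -0.1156] z 0.1221 R [[-0.996, 0.09], [0.09, 0.996], [0.0, -0.0]] F [-0.18  0.77 -0.31] T [ 0.058  0.053 -0.015] w 1.001 g 0.0 q [-0.33  0.19  0.74  1.94 -0.15  1.07  1.94]
```

Request:
carry_out(commands=[[[0,0.03,0.5,0,0,0],[0,0,0.7,0,0,0],[0,0,0.6,0,0,0],[0,0,0.4,0,0,0],[0,0,0.25,0,0,0],[0,0,0.1,0,0,0],[0,0,0,0,0,0]]])

```text
clock: 24.07
position: [0.4637, -0.2025, 0.0197]
ee_rot: [0.043, 0.999, 0.0, -0.0]
ft_force: [-0.1, -0.3, 0.5]
grip_width: 1.0
grasp_force: 0.0
```

Request:
carry_out(commands=[[[0,0,0,0,0,0],[0,0,0,0,0,0],[0,0,0,0,0,0],[0,0,0,0,0,0],[0,0,0,0,0,0],[0,0,0,0,0,0],[0,0,0,0,0,0],[0,0,-0.4,0,0,0],[0,0,-0.6,0,0,0],[0,0,-0.6,0,0,0],[0,0,-0.6,0,0,0],[0,0,-0.3,0,0,0],[0,0,0,0,0,0],[0,0,0,0,0,0]]], hand=1, force=80)

```text
clock: 25.23
position: [0.4638, -0.2028, 0.1199]
ee_rot: [0.043, 0.999, 0.0, 0.0]
ft_force: [0.2, 0.2, -3.9]
grip_width: 0.661
grasp_force: 87.0
```

Request:
carry_out(commands=[[[0,0,0,0,0.7,0],[0,0,0,0,0.9,0],[0,0,0,0,0.9,0],[0,0,0,0,0.9,0],[0,0,0,0,0.6,0],[0,0,0,0,0,0],[0,0,0,0,0,0],[0,0,0,0,0,0],[0,0,0,0,0,0],[0,0,0,0,0,0],[0,0,0,0,0,0],[0,0,0,0,0,0]]])

```text
clock: 26.23
position: [0.4637, -0.2031, 0.1205]
ee_rot: [0.042, 0.977, 0.009, -0.207]
ft_force: [-0.9, 0.8, -3.4]
grip_width: 0.667
grasp_force: 88.4
```

```bash
python3 t.py
```

```text
tool torque [-0.017 -0.693  0.042] tool force [-0.53  0.75  3.54]
t 26.23 tcp mat [-0.0009 -0.1128] z 0.1205 R [[-0.911, 0.087], [0.079, 0.996], [0.406, 0.001]] F [-0.88  0.83 -3.45] T [-0.062 -0.69  -0.046] w 0.667 g 88.4 q [-0.25  0.56  0.7   1.61 -0.21  1.5   1.99]
```

Request:
carry_out(commands=[[[0,0,0,0,-0.6,0],[0,0,0,0,-0.9,0],[0,0,0,0,-0.9,0],[0,0,0,0,-0.9,0],[0,0,0,0,-0.7,0],[0,0,0,0,0,0],[0,0,0,0,0,0],[0,0,0,0,0,0]]])

```text
clock: 26.9
position: [0.4641, -0.2028, 0.1204]
ee_rot: [0.043, 0.999, 0.0, -0.001]
ft_force: [0.2, -0.1, -4.6]
grip_width: 0.662
grasp_force: 88.7
```

```bash
python3 av.py
```

```text
t 27.4 mean [ 2.300e-02  6.700e-02 -0.000e+00 -1.390e-01 -2.500e-02  3.954e+00
  1.000e-03] sd 0.023 se 0.007
```

Request:
carry_out(commands=[[[0,0,0,0,-0.7,0],[0,0,0,0,-0.9,0],[0,0,0,0,-0.9,0],[0,0,0,0,-0.9,0],[0,0,0,0,-0.6,0],[0,0,0,0,0,0],[0,0,0,0,0,0],[0,0,0,0,0,0],[0,0,0,0,0,0],[0,0,0,0,0,0],[0,0,0,0,0,0],[0,0,0,0,0,0]]])

```text
clock: 28.4
position: [0.4639, -0.2033, 0.12]
ee_rot: [0.042, 0.977, -0.009, 0.207]
ft_force: [0.3, 0.5, -5.0]
grip_width: 0.662
grasp_force: 90.3
```

```bash
python3 t.py
```

```text
tool torque [-0.018  0.672 -0.049] tool force [1.82 0.5  4.7 ]
t 28.4 tcp mat [-0.0006 -0.113 ] z 0.12 R [[-0.91, 0.086], [0.079, 0.996], [-0.406, -0.001]] F [ 0.28  0.47 -5.04] T [0.055 0.67  0.052] w 0.662 g 90.3 q [-0.37 -0.16  0.75  2.27 -0.02  0.6   1.89]
```

Request:
carry_out(commands=[[[0,0,0,0,0.6,0],[0,0,0,0,0.9,0],[0,0,0,0,0.9,0],[0,0,0,0,0.9,0],[0,0,0,0,0.7,0],[0,0,0,0,0,0],[0,0,0,0,0,0],[0,0,0,0,0,0]]])

```text
clock: 29.07
position: [0.4632, -0.2036, 0.1197]
ee_rot: [0.044, 0.999, -0.0, 0.001]
ft_force: [-0.0, 0.0, -3.9]
grip_width: 0.669
grasp_force: 90.5
```

```bash
python3 av.py; python3 t.py
```

```text
t 29.5667 mean [ 1.800e-02 -6.600e-02 -7.000e-03  2.290e-01  1.550e-01  3.849e+00
 -1.000e-03] sd 0.032 se 0.01
tool torque [ 0.028 -0.055 -0.014] tool force [ 0.25 -0.06  3.32]
t 29.57 tcp mat [-0.0009 -0.1128] z 0.1202 R [[-0.996, 0.087], [0.087, 0.996], [-0.0, 0.0]] F [-0.25 -0.03 -3.32] T [-0.033 -0.052  0.014] w 0.666 g 90.5 q [-0.38  0.2   0.78  1.94 -0.16  1.06  1.96]
```

Right case: +0.067 against −0.066 N m, a 0.13 N m swing, so the ball runs in this one. Taking it to the dish.

Request:
carry_out(commands=[[[-0.15,0.14,0,0,0,0],[-0.3,0.28,0,0,0,0],[-0.35,0.32,0,0,0,0],[-0.35,0.32,0,0,0,0],[-0.35,0.32,0,0,0,0],[-0.35,0.32,0,0,0,0],[-0.35,0.32,0,0,0,0],[-0.35,0.32,0,0,0,0],[-0.35,0.32,0,0,0,0],[-0.35,0.32,0,0,0,0],[-0.35,0.32,0,0,0,0],[-0.35,0.32,0,0,0,0],[-0.35,0.32,0,0,0,0],[-0.3,0.28,0,0,0,0],[-0.15,0.14,0,0,0,0],[0,0,0,0,0,0],[0,0,0,0,0,0],[0,0,0,0,0,0],[0,0,0,0,0,0],[0,0,0,0,0,0]]])

```text
clock: 31.23
position: [0.6677, -0.0467, 0.1203]
ee_rot: [0.044, 0.999, 0.0, 0.0]
ft_force: [0.2, 0.1, -3.5]
grip_width: 0.665
grasp_force: 90.5
```

```bash
python3 av.py; python3 t.py; python3 -c "
from h import *
import cv2
c=camera('scene')[:,:,::-1][90:330,100:470]; cv2.imwrite('pics/end.png',cv2.resize(c,(740,480)))"
```

```text
t 31.7333 mean [ 1.000e-03 -4.000e-02 -3.000e-03 -1.560e-01 -6.000e-02  3.673e+00
 -0.000e+00] sd 0.026 se 0.008
tool torque [ 0.046 -0.029  0.019] tool force [0.19 0.37 3.84]
t 31.73 tcp mat [0.189  0.0617] z 0.1201 R [[-0.996, 0.087], [0.087, 0.996], [-0.0, 0.0]] F [-0.16  0.38 -3.84] T [-0.048 -0.025 -0.019] w 0.662 g 90.5 q [-0.45  0.57  0.64  1.49 -0.36  1.2   1.73]
```

View pics/end.png

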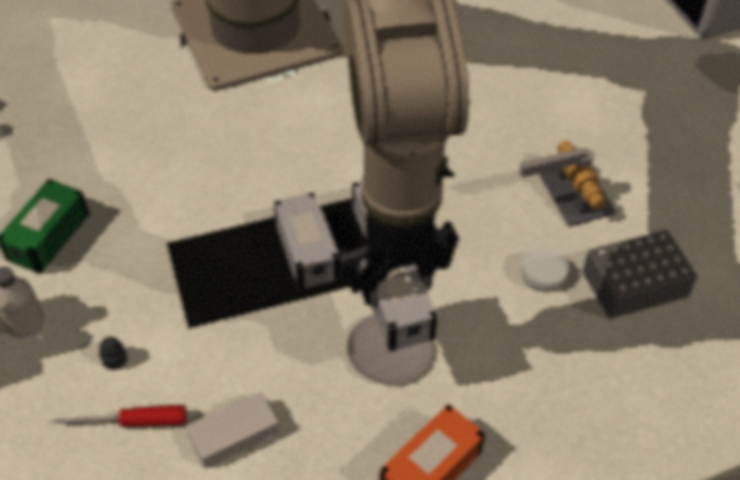

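The rattling case is held level above the dish (405,315). The middle case stands upright on the mat (305,240), the lever is square across its pipe, and the bystanders are in place.

```bash
python3 -c "
from workcell import hand_in
print(hand_in())"
```

```text
the job is handed in; nothing more can be done
None
```

I closed the gas cock against its stop, found the left and middle cases silent and stood them back on the mat, and handed the job in with the rattling right case held level about 10 cm above the dish. No verdict came back at hand-in, and the arm hid the left case in the last picture.

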